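# Cap the slip pump with its cam-arm coupler

### The arm

A 6-joint arm with a two-finger parallel gripper is mounted at the origin on the work surface. World frame = base frame: x ahead of the robot, y to its left, z up, the work surface at z = 0. Lengths are in m, angles in rad, forces in N, time in s.
With the tool pointing down it reaches from about 0.25 to 0.725 m from the base axis. Payload 4 kg.
Tool frame: the origin (TCP) lies at the very end of the fingers, on their centre line; the grasp point (between the pads) lies 19 mm behind it; z points along the fingers, y is the direction in which the jaws open and shut (so a half turn about z gives the same grasp; the last joint's range is limited). The gripper opens to 85 mm and grips with 20 to 120 N. Pads are 22 mm wide; open, the fingers measure 114 mm over their backs; the gripper's body (76 mm by 85 mm) begins 54 mm behind the grasp point. The pads swing forward as they close: fully open they stand 13 mm farther back than shut.
Start: joints at [1.16, 0.241, 0.005, 1.335, 0, 1.571], TCP at [0.2, 0.458, 0.231] pointing down, gripper open.
Joint ranges: [-2.72, 2.72], [-1.05, 1.87], [-1.09, 1.28], [-1.99, 2.15], [-1.42, 1.44], [-3.14, 3.14]. Speed limits (rad/s): [2.79, 2.79, 3.14, 3.14, 3.14, 3.14].

### API

Orientations are given as a unit quaternion [x, y, z, w].
In Python, from workcell import bot, camera gives the robot as it stands. The module is installed in compiled form; this text tells all that it offers.
- The arm moves only by the tool send_rows, never from a script. Its argument "deltas" is a list of rows, each an object with "grip": the opening, from 0 (shut) to 1 (fully open); "translation": the shift along the tool's x, y, z in m, a list of three; "twist": the turn, a rotation vector about the tool's x, y, z in degrees, a list of three. A call has 1 to 5 rows; each row is the pose to reach, as a shift and turn from the pose measured when the call began, along the tool's axes at that moment; what a row does not reach only later rows make up. A row lasts 1/8 s, in which the tool goes at most 62.5 mm and 10.7 degrees, less where a joint would pass 70% of its speed; a pose out of reach is approached as far as the arm can. A call with a gripper value outside its range is refused whole. The fingers move at their own pace and stop on an object; the grip force is fixed at half the most. Time passes only in rows, so rows that repeat a pose let the fingers close. It gives the time, the measured TCP pose, the force and the opening at its end, in the units of the state.
- bot.get_obs(): the state, without advancing time (a new reading comes with each control period).
- camera(name): name is "scene" or "top" or "wrist"; returns a dict with "color" (400x640x3 uint8, blue, green, red), "intrinsics" (3x3 intrinsics, pixels), "xyz" and "rotation" of the camera in the world. Camera axes: x right, y down, z forward; pixel columns grow to the right and rows downward; lengths in m; the calibration is good to about 2 mm. A picture is of the moment at which its call begins. There is no depth.
- bot.job_done(): hands the job in, once; it reports no verdict.
The state is a dict: "clock": time; "joint_pos": joint angles; "joint_vel": joint speeds; "tau": joint torques, N m; "eef_pos": TCP position; "tool_rot": TCP orientation; "ft_force": force on the tool from outside, world axes, zero at the start; "ft_torque": the same for the moment, N m; "grip_width": finger opening in m.
Only numpy, scipy, OpenCV 4.12 (cv2) and the standard library are available. Lean on these libraries where they do the work, as an engineer would, in place of code of your own. Each camera call takes 0.05 s, during which the arm holds its last target.

### The job

Close off the clay slip pump: set the aluminium blanking coupler, cam arms still raised, squarely down over the pump's upright grooved adapter until it is fully home, and let go of it. Then take it again by its two brass cam arms and swing both down together, not one after the other, until both hang fully down against it and lock it; leave it so, and do not push the two clay cups about.

Things in the scene. Friction and masses are not known exactly. Their poses are not given: they have to be found in the camera images.
- coupler_mid (a point): Centre, half-way up (25 mm above the lower rim), of the loose aluminium blanking coupler: an upside-down eight-sided cup, 50 mm tall, standing mouth down, 0.25 to 0.4 kg. z is up along its axis. Its two bare flats face its own +x and -x, 44 mm apart, from the lower rim up to 42 mm; the brass cam arms sit at its +y and -y sides.
- coupler: The same coupler; origin at the centre of its lower rim, axes as coupler_mid. The bore, open below, is 35 mm across and 34 mm deep; the topmost 8 mm are a 28 mm round cap. With both arms down it is 59 mm wide (along y) over their outer faces, and the arm tips are 34 mm below its lower rim.
- cam_arm_a (a joint): Cam arm on the coupler's +y side: brass bar 50 mm long, 11 mm wide, 7 mm thick, hinged about x at a pin 25 mm out from the axis, 16 mm above the lower rim. Radians: 0 slants outward and up, 36 degrees above level; grows as the tip swings out and down (level at 0.63); 2.2 is fully down, against its stop. Lowest -0.25. Stays where left: friction 0.03 N m, no spring.
- cam_arm_b (a joint): The mirror image of cam arm a on the coupler's own -y side: 0 slanting up and out, 2.2 fully down. As an arm comes down, its cam nose turns into the adapter's groove, which is possible only when the coupler is seated.
- adapter_top (a point): Centre of the top face of the pump's fixed upright steel adapter, 118 mm above the table; z up, x towards the pump. The adapter is 32 mm across, bevelled to 25 mm over the top 5 mm, with a groove round it 13.5 to 29 mm below the top. Fully home, the coupler's ceiling rests on this face and coupler_mid lies 9 mm below this point. The coupler may be turned any way about the axis.
- station: The fixed pump; origin on the table under the adapter's axis. The adapter stands on a 38 mm collar (30 to 60 mm above the table) on a grey block 96 mm square, 30 mm high. Along +x lies the pump: from 120 to 290 mm from the axis, 110 mm wide, up to 103 mm above the table.
- cam_arm_a_tip (a point): End of cam arm a, 50 mm from its hinge pin, on the middle line of the bar.
- cam_arm_b_tip (a point): End of cam arm b, 50 mm from its hinge pin, on the middle line of the bar.
- cup_a: Clay cup, 68 mm across, 80 mm tall, standing near; origin under its centre.
- cup_b: Darker clay cup, 72 mm across, 70 mm tall; origin under its centre.
Mind the look-alikes: they are no part of the job. Leave any black or red look-alike of the coupler alone.

How it is judged:
On the way, in this order (a step that is already met when the one before it is completed fails the run):
1. the coupler sits fully home on the adapter, arms still raised, and has been let go (horizontal distance between coupler_mid and adapter_top below 0.005 m and z of coupler_mid in the frame of adapter_top below -0.005 m and angle between coupler_mid's own z axis and vertical below 0.12 rad and value of joint each of cam_arm_a, cam_arm_b below 0.9 rad and contact force between the fingers and coupler below 0.1 N), for 0.2 s.
2. both cam arms are fully down (value of joint each of cam_arm_a, cam_arm_b above 2.05 rad), for 0.2 s.
At the end, for the whole second after the job is handed in: The coupler is fully home on the adapter (coupler_mid within 5 mm of the adapter's axis and at least 5 mm below the adapter's top face, 9 mm being home; tilted under 0.12 rad) and both cam arms are within 0.15 rad of fully down (above 2.05 rad) (all of step 2 and horizontal distance between coupler_mid and adapter_top below 0.005 m and z of coupler_mid in the frame of adapter_top below -0.005 m and angle between coupler_mid's own z axis and vertical below 0.12 rad); the robot touches nothing.
It fails at once if one cam arm nearly down (above 1.7 rad) while the other is still up (below 0.9 rad) ((value of joint cam_arm_a above 1.7 rad and value of joint cam_arm_b below 0.9 rad) or (value of joint cam_arm_b above 1.7 rad and value of joint cam_arm_a below 0.9 rad)).
It fails at once if a clay cup moved by more than 30 mm (distance of any of cup_a, cup_b from where it was at the start of the episode above 0.03 m).
It also fails if it takes over 59 s, if anything falls off the work surface, if the arm or the gripper's body presses on something with over 40 N, if the wrist force passes 120 N, or if a joint passes its speed limit or range.

## Working session

There is one attempt and no reset: what is moved stays moved. The work goes in short steps, Python scripts to look and compute and a tool call to move; the robot and the scene stay as the last step left them, time stands still between calls to the robot, and variables do not carry over. Pictures are saved under pics/ and viewed, and the job is handed in when it is done.

Besides the shell and the picture viewer there is one more tool, called as name(argument=value, ...) on one line, values as JSON. send_rows: Moves the arm, as the interface text tells. Its arguments: {"type":"object","properties":{"deltas":{"type":"array","items":{"type":"object","properties":{"grip":{"type":"number"},"translation":{"type":"array","items":{"type":"number"}},"twist":{"type":"array","items":{"type":"number"}}}}}},"required":["deltas"]}

```bash
mkdir -p pics
python3 - <<'E'
from workcell import bot,camera
import cv2,pickle
for n in ["scene","top","wrist"]:
    c=camera(n); pickle.dump(c,open(f'{n}0.pkl','wb')); cv2.imwrite(f'pics/{n}0.png',c['color'])
    print(n,c['xyz'],c['rotation'],c['intrinsics'])
print(bot.get_obs())
E
```

```text
scene [1.03477821 0.7817176  0.74186883] [ 0.24700583  0.84205445 -0.4560709  -0.14809373] [[477.88065319   0.         331.69499934]
 [  0.         477.88065319 200.35879862]
 [  0.           0.           1.        ]]
top [ 0.37602207 -0.03924166  0.99323736] [ 0.71231175 -0.6981059   0.0513856  -0.05118248] [[416.00397445   0.         321.9620114 ]
 [  0.         416.00397445 196.9203445 ]
 [  0.           0.           1.        ]]
wrist [0.13402128 0.48729096 0.37360514] [0.82800692 0.54219369 0.07713348 0.1203369 ] [[290.47479667   0.         321.86251915]
 [  0.         290.47479667 198.60148793]
 [  0.           0.           1.        ]]
{'clock': 0.15, 'joint_pos': array([ 1.16000581e+00,  2.41260092e-01,  4.04690129e-03,  1.33522576e+00,
       -9.06166104e-06,  1.57080368e+00]), 'joint_vel': array([ 1.48249802e-03, -2.95934680e-03,  3.43066597e-03,  1.51518505e-03,
       -1.28560401e-03, -2.57461418e-05]), 'tau': array([-1.17886360e-03, -3.72635043e+01,  2.52638805e+01,  1.23173630e-02,
       -1.01126700e-04,  9.56484428e-06]), 'eef_pos': array([0.19947657, 0.45795841, 0.23061245]), 'tool_rot': array([ 2.03957650e-01,  9.78979368e-01, -8.04975349e-04, -1.63071894e-04]), 'ft_force': array([-0.21436119,  0.30312568, -0.11916294]), 'ft_torque': array([-0.03172155, -0.02636736, -0.0190192 ]), 'grip_width': 0.08526520387263038}
```

View pics/scene0.png

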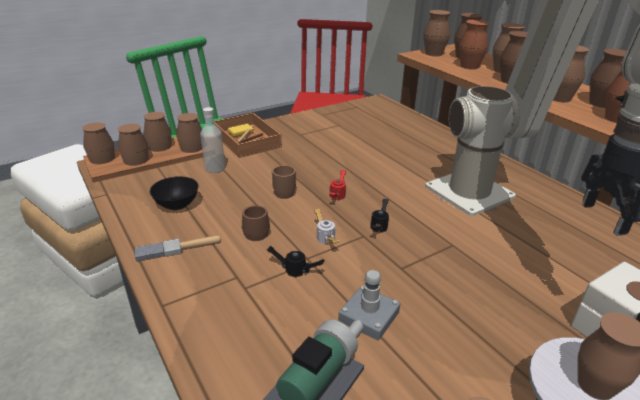

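View pics/top0.png

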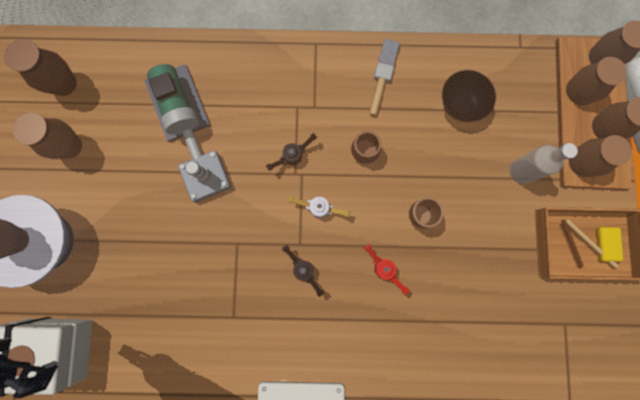

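View pics/wrist0.png

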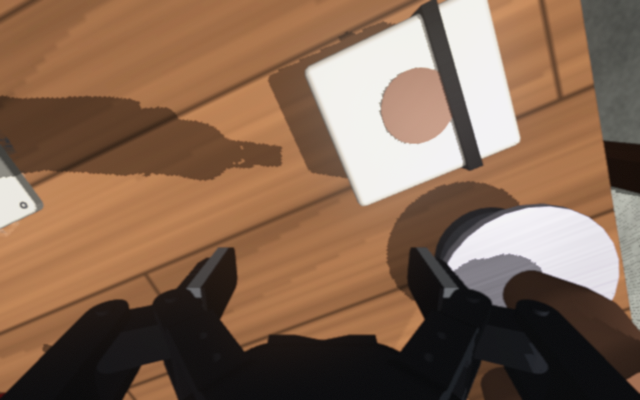

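The top view shows the aluminium coupler at (320,207), with brass arms running left and right. The adapter is at about (195,172) and the cups are at (367,148) and (427,213). The look-alikes are black at (292,154) and (303,271), and red at (386,270). I'll zoom in next.

```bash
cat > h.py <<'E'
import numpy as np, pickle
from scipy.spatial.transform import Rotation as R
def ray(c,p):
    d=np.linalg.inv(c['intrinsics'])@np.array([p[0],p[1],1.]); return np.array(c['xyz']),R.from_quat(c['rotation']).as_matrix()@d
def onz(c,p,z):
    o,d=ray(c,p); return o+d*(z-o[2])/d[2]
def proj(c,P):
    q=R.from_quat(c['rotation']).as_matrix().T@(np.array(P)-c['xyz']); q=c['intrinsics']@q; return q[:2]/q[2]
def tri(cs,ps):
    A=np.zeros((3,3));b=np.zeros(3)
    for c,p in zip(cs,ps):
        o,d=ray(c,p);d=d/np.linalg.norm(d);M=np.eye(3)-np.outer(d,d);A+=M;b+=M@o
    return np.linalg.solve(A,b)
E
python3 - <<'E'
import cv2,pickle,numpy as np
t=pickle.load(open('top0.pkl','rb'))['color'];s=pickle.load(open('scene0.pkl','rb'))['color']
def crop(i,x,y,w,h,k): return cv2.resize(i[y:y+h,x:x+w],None,fx=k,fy=k,interpolation=cv2.INTER_CUBIC)
a=crop(t,280,182,80,50,5);b=crop(t,165,135,80,80,5)
cv2.imwrite('pics/zt.png',np.vstack([a,b[:340]]))
a=crop(s,300,200,60,50,6);b=crop(s,330,260,70,75,6)
z=np.zeros((450,800,3),np.uint8);z[:300,:360]=a;z[:450,370:790]=b
cv2.imwrite('pics/zs.png',z)
E
```

```text
(no output)
```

View pics/zt.png

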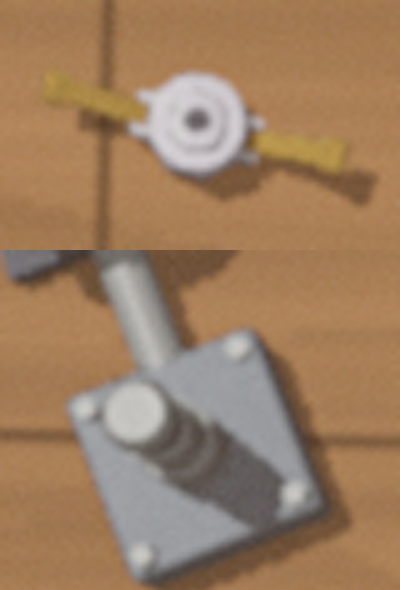

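View pics/zs.png

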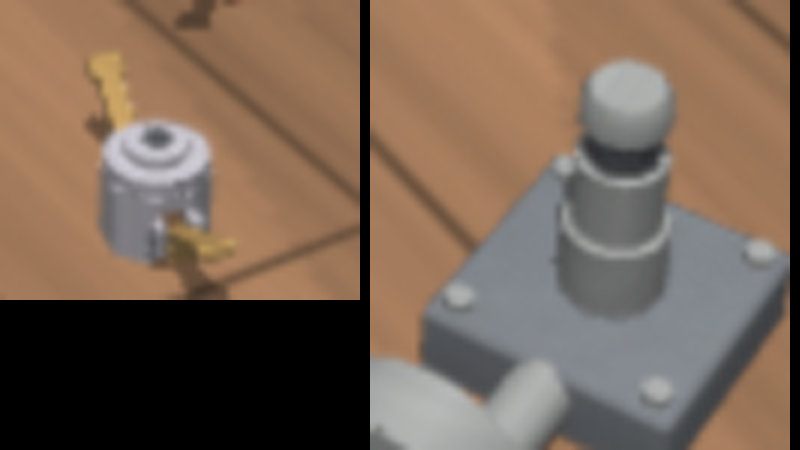

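Run:
```python
from h import *
import cv2
t=pickle.load(open('top0.pkl','rb'));s=pickle.load(open('scene0.pkl','rb'))
# pixel from zoom: p=x0+(u+.5)/k-.5
tz=lambda u,v,x,y,k:(x+(u+.5)/k-.5,y+(v+.5)/k-.5)
cap=tz(197,120,280,182,5); L=tz(48,86,280,182,5); Rr=tz(343,154,280,182,5)
print('cap',onz(t,cap,.05),'tips',onz(t,L,.045),onz(t,Rr,.045))
caps=tz(157,136,300,200,6); print('cap scene',onz(s,caps,.05)); print(tri([t,s],[cap,caps]))
Ls=tz(102,60,300,200,6);Rs=tz(228,248,300,200,6)
print('tri tips',tri([t,s],[L,Ls]),tri([t,s],[Rr,Rs]))
ad=tz(135,162,165,135,5); ads=tz(628-370,90,330,260,6)
print('ad',onz(t,ad,.116),onz(s,ads,.118),tri([t,s],[ad,ads]))
# block corners (top face z=.03)
for p in [(68,405-250),(255,330-250),(322,515-250),(140,580-250)]:
    print('blk',onz(t,tz(*p,165,135,5),.03))
# bolts
for p in [(86,411-250),(240,346-250),(294,494-250),(143,555-250)]:
    print('bolt',onz(t,tz(*p,165,135,5),.034))
from math import *
a=onz(t,L,.045)-onz(t,Rr,.045);print('yaw arms',degrees(atan2(a[1],a[0])))
# black mask of coupler white colour
hsv=cv2.cvtColor(t['color'],cv2.COLOR_BGR2HSV)
m=((hsv[...,1]<50)&(hsv[...,2]>140)).astype(np.uint8)
n,l,st,ce=cv2.connectedComponentsWithStats(m)
for i in range(1,n):
    if st[i,4]>40 and 150<ce[i][0]<400: print(st[i],ce[i])
```

```text
cap [ 0.49375545 -0.03176158  0.05      ] tips [0.50875866 0.0371885  0.045     ] [ 0.48003739 -0.09894733  0.045     ]
cap scene [ 0.49527772 -0.0316047   0.05      ]
[ 0.49429434 -0.03209053  0.04924937]
tri tips [0.52056278 0.01575446 0.12109895] [ 0.46338107 -0.08176869 -0.04586734]
ad [0.56366812 0.24365767 0.116     ] [0.56603831 0.2443528  0.118     ] [0.56413677 0.24317617 0.11617492]
blk [0.58479544 0.30327477 0.03      ]
blk [0.62301036 0.21697166 0.03      ]
blk [0.53453113 0.1804622  0.03      ]
blk [0.50204271 0.26382232 0.03      ]
bolt [0.58121836 0.29318349 0.034     ]
bolt [0.61407162 0.22255525 0.034     ]
bolt [0.5435655  0.19317028 0.034     ]
bolt [0.51329409 0.26193071 0.034     ]
yaw arms 78.08672113233575
[    0     0   640    36 17615] [343.02923645  14.94209481]
[375  62  18  17 236] [383.55508475  70.30084746]
[162 108  26  19 296] [173.93243243 115.85472973]
[ 178  138   49   62 1190] [199.40504202 170.38151261]
[306 197  27  20 326] [318.5        206.18711656]
[ 258  382   87   18 1473] [300.11337407 390.96537678]
```

```bash
cat >> h.py <<'E'
def plan(pos,yaw_y_deg,obs):
    """tool-frame shift and rotvec(deg) to reach pos with tool z down, tool y at yaw (mod 180)"""
    R0=R.from_quat(obs['tool_rot']);M=R0.as_matrix()
    best=None
    for k in (0,180):
        a=np.radians(yaw_y_deg+k);y=np.array([np.cos(a),np.sin(a),0]);z=np.array([0,0,-1.]);x=np.cross(y,z)
        T=np.column_stack([x,y,z]);rv=np.degrees((R0.inv()*R.from_matrix(T)).as_rotvec())
        print('shift mm',np.round(1000*M.T@(np.array(pos)-obs['eef_pos']),1),'twist',np.round(rv,2),'k',k)
E
python3 - <<'E'
from h import *
from workcell import bot
o=bot.get_obs();M=R.from_quat(o['tool_rot']).as_matrix();print(M.round(3))
plan([.494,-.032,.18],-12,o)
E
```

```text
[[-0.917  0.399 -0.001]
 [ 0.399  0.917 -0.002]
 [-0.    -0.002 -1.   ]]
shift mm [-465.7 -331.5   51.2] twist [-8.000e-02  6.000e-02  7.846e+01] k 0
shift mm [-465.7 -331.5   51.2] twist [-7.0000e-02 -8.0000e-02 -1.0154e+02] k 180
```

send_rows(deltas=[{"grip": 1, "translation": [-0.046, -0.033, 0], "twist": [0, 0, 7.8]}, {"grip": 1, "translation": [-0.093, -0.066, 0], "twist": [0, 0, 15.6]}, {"grip": 1, "translation": [-0.14, -0.099, 0], "twist": [0, 0, 23.4]}, {"grip": 1, "translation": [-0.186, -0.132, 0], "twist": [0, 0, 31.2]}, {"grip": 1, "translation": [-0.233, -0.165, 0], "twist": [0, 0, 39]}])

```text
clock: 0.78
eef_pos: [0.3477, 0.212, 0.2308]
tool_rot: [0.521, 0.854, -0.001, 0.0]
ft_force: [1.5, 0.8, 1.0]
grip_width: 0.0856
```

Run:
```python
from h import *
from workcell import bot
o=bot.get_obs();print(o['eef_pos'])
plan([.494,-.032,.18],-12,o)
```

```text
[0.34773101 0.21201043 0.23081547]
shift mm [-283.8   18.4   51.1] twist [-0.04  0.08 39.23] k 0
shift mm [-283.8   18.4   51.1] twist [-1.0000e-01 -5.0000e-02 -1.4077e+02] k 180
```

send_rows(deltas=[{"grip": 1, "translation": [-0.057, 0.004, 0.01], "twist": [0, 0, 7.9]}, {"grip": 1, "translation": [-0.114, 0.008, 0.02], "twist": [0, 0, 15.7]}, {"grip": 1, "translation": [-0.171, 0.011, 0.03], "twist": [0, 0, 23.6]}, {"grip": 1, "translation": [-0.227, 0.015, 0.04], "twist": [0, 0, 31.4]}, {"grip": 1, "translation": [-0.284, 0.018, 0.051], "twist": [0, 0, 39.2]}])

```text
clock: 1.4
eef_pos: [0.4944, -0.0341, 0.1797]
tool_rot: [0.778, 0.628, -0.0, 0.0]
ft_force: [-0.1, 1.3, 0.3]
grip_width: 0.0853
```

Run:
```python
from h import *
from workcell import bot,camera
import cv2
c=camera('wrist');pickle.dump(c,open('wrist1.pkl','wb'));cv2.imwrite('pics/wrist1.png',c['color'])
o=bot.get_obs();print(o['eef_pos'],o['joint_pos'].round(2))
plan([.494,-.032,.03],-12,o)
```

```text
[ 0.49701541 -0.03982799  0.17794905] [-0.08  0.27 -0.1   1.2  -0.01  1.72]
shift mm [  7.8  -5.  147.9] twist [ 0.11  0.34 -0.75] k 0
shift mm [  7.8  -5.  147.9] twist [  0.52  -0.18 179.25] k 180
```

View pics/wrist1.png

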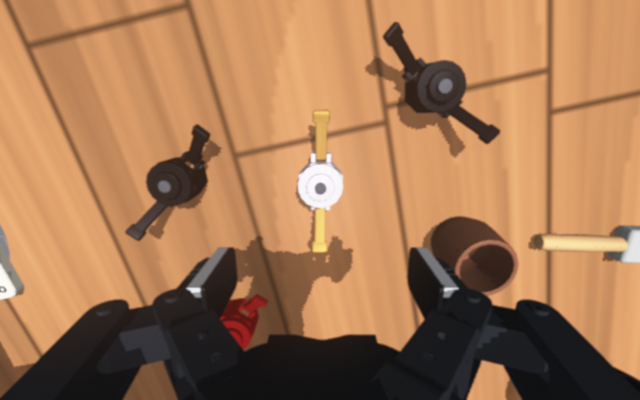

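Run:
```python
from h import *
from workcell import bot
c=pickle.load(open('wrist1.pkl','rb'))
print('cap',onz(c,(320,188),.05))
a=onz(c,(321,114),.045);b=onz(c,(319.5,248),.045);d=a-b
print(a,b,(a+b)/2,np.degrees(np.arctan2(d[1],d[0])))
```

```text
cap [ 0.49330908 -0.03146473  0.05      ]
[0.50893801 0.03553644 0.045     ] [ 0.47855258 -0.09608154  0.045     ] [ 0.4937453  -0.03027255  0.045     ] 77.00040422825145
```

Run:
```python
from h import *
from workcell import bot
o=bot.get_obs();print(o['eef_pos'])
plan([.494,-.0315,.008],-12.4,o)
```

```text
[ 0.49701541 -0.03982799  0.17794905]
shift mm [  8.5  -5.1 169.9] twist [ 0.11  0.34 -0.35] k 0
shift mm [  8.5  -5.1 169.9] twist [  0.53  -0.18 179.65] k 180
```

send_rows(deltas=[{"grip": 1, "translation": [0.0085, -0.005, 0.03], "twist": [0, 0.3, -0.3]}, {"grip": 1, "translation": [0.0085, -0.005, 0.07], "twist": [0, 0.3, -0.3]}, {"grip": 1, "translation": [0.0085, -0.005, 0.11], "twist": [0, 0.3, -0.3]}, {"grip": 1, "translation": [0.0085, -0.005, 0.135], "twist": [0, 0.3, -0.3]}, {"grip": 1, "translation": [0.0085, -0.005, 0.14], "twist": [0, 0.3, -0.3]}])

```text
clock: 2.08
eef_pos: [0.492, -0.031, 0.036]
tool_rot: [0.779, 0.626, -0.001, -0.001]
ft_force: [-0.4, 0.9, 0.2]
grip_width: 0.0854
```

Run:
```python
from h import *
from workcell import bot,camera
import cv2
c=camera('wrist');cv2.imwrite('pics/wrist2.png',c['color'])
o=bot.get_obs();print(o['eef_pos'],o['joint_pos'].round(2))
plan([.494,-.0315,.008],-12.4,o)
```

```text
[ 0.49286726 -0.03102902  0.03659554] [-0.06  0.41 -0.31  0.85 -0.    1.73]
shift mm [-0.2  1.2 28.6] twist [-0.06  0.06 -0.03] k 0
shift mm [-0.2  1.2 28.6] twist [9.0000e-02 1.0000e-01 1.7997e+02] k 180
```

View pics/wrist2.png

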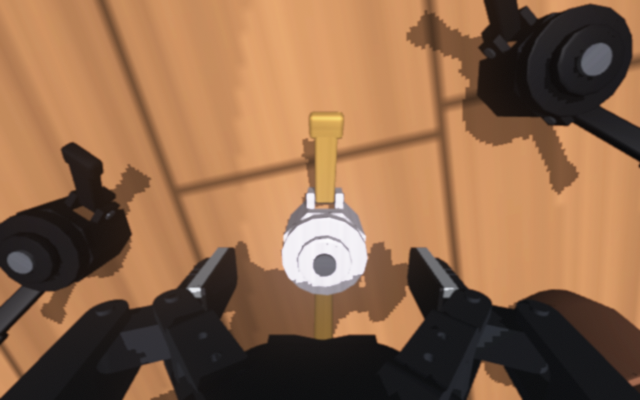

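The coupler at (324,262) is centred between the fingertips at (235,250) and (410,250), and its arm points straight along the tool's x. I'll descend and close.

send_rows(deltas=[{"grip": 1, "translation": [0, 0.001, 0.015], "twist": [0, 0, 0]}, {"grip": 1, "translation": [0, 0.001, 0.026], "twist": [0, 0, 0]}, {"grip": 1, "translation": [0, 0.001, 0.028], "twist": [0, 0, 0]}, {"grip": 0.35, "translation": [0, 0.001, 0.028], "twist": [0, 0, 0]}, {"grip": 0.35, "translation": [0, 0.001, 0.028], "twist": [0, 0, 0]}])

```text
clock: 2.75
eef_pos: [0.4942, -0.0313, 0.009]
tool_rot: [0.779, 0.626, -0.0, 0.0]
ft_force: [-0.1, 0.7, 0.2]
grip_width: 0.0515
```

send_rows(deltas=[{"grip": 0.35, "translation": [0, 0, 0], "twist": [0, 0, 0]}, {"grip": 0.35, "translation": [0, 0, 0], "twist": [0, 0, 0]}, {"grip": 0.35, "translation": [0, 0, 0], "twist": [0, 0, 0]}])

```text
clock: 3.12
eef_pos: [0.4945, -0.0313, 0.0094]
tool_rot: [0.779, 0.626, -0.0, 0.0]
ft_force: [-1.0, 0.4, 2.4]
grip_width: 0.0436
```

Run:
```python
from h import *
from workcell import bot,camera
import cv2
c=camera('wrist');cv2.imwrite('pics/wrist3.png',c['color'])
c=camera('scene');cv2.imwrite('pics/scene3.png',c['color'][150:300,250:450].repeat(4,0).repeat(4,1))
o=bot.get_obs();print(o)
```

```text
{'clock': 3.225, 'joint_pos': array([-6.27757199e-02,  4.46875137e-01, -3.39325677e-01,  7.84368323e-01,
       -8.96941808e-04,  1.72492190e+00]), 'joint_vel': array([ 0.00088071, -0.0003593 ,  0.00091438, -0.00044056, -0.000366  ,
       -0.00123311]), 'tau': array([-8.07994336e-03, -3.87687027e+01,  1.81041884e+01, -3.02906167e-01,
       -8.33892147e-03, -2.45009993e-03]), 'eef_pos': array([ 0.49447915, -0.03135488,  0.00932768]), 'tool_rot': array([ 7.79488423e-01,  6.26416463e-01, -2.18399488e-04,  4.07837669e-04]), 'ft_force': array([-0.7672156 , -0.52628847,  3.62727227]), 'ft_torque': array([0.05159903, 0.17777774, 0.01304344]), 'grip_width': 0.04315212760076982}
```

View pics/wrist3.png

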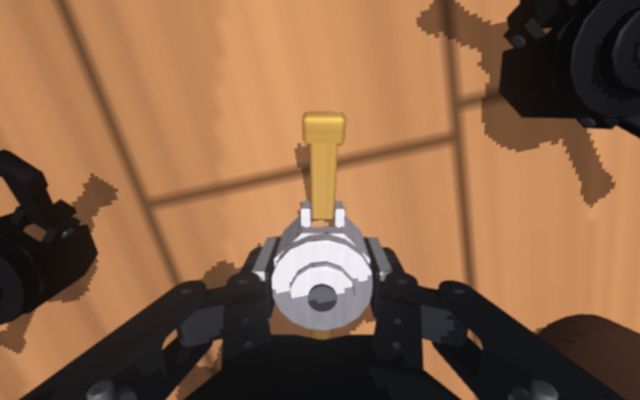

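View pics/scene3.png

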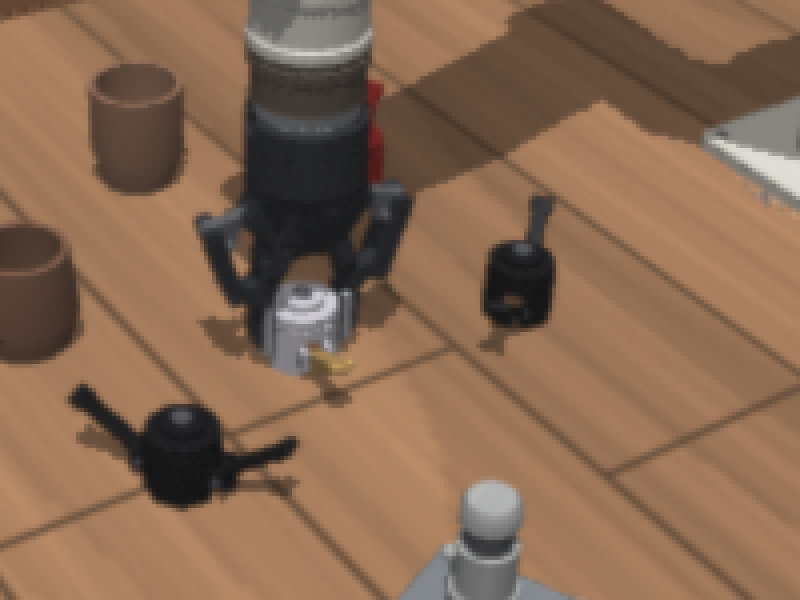

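The coupler is gripped at 43 mm with the arms still raised. Now I'll lift it and carry it over.

send_rows(deltas=[{"grip": 0.35, "translation": [0, 0, -0.02], "twist": [0, 0, 0]}, {"grip": 0.35, "translation": [0, 0, -0.06], "twist": [0, 0, 0]}, {"grip": 0.35, "translation": [0, 0, -0.11], "twist": [0, 0, 0]}, {"grip": 0.35, "translation": [0, 0, -0.16], "twist": [0, 0, 0]}, {"grip": 0.35, "translation": [0, 0, -0.18], "twist": [0, 0, 0]}])

```text
clock: 3.85
eef_pos: [0.4957, -0.0313, 0.1921]
tool_rot: [0.779, 0.626, 0.001, 0.002]
ft_force: [0.1, 0.6, -3.4]
grip_width: 0.0432
```

Run:
```python
from h import *
from workcell import bot,camera
o=bot.get_obs();print(o['eef_pos'],o['ft_force'],o['grip_width'])
plan([.564,.2435,.185],14,o)
```

```text
[ 0.49569725 -0.03127327  0.19208518] [ 0.05266747  0.60096957 -3.35814288] 0.043218197487240574
shift mm [283.    7.5   7.1] twist [  0.26   0.07 -26.43] k 0
shift mm [283.    7.5   7.1] twist [ 1.0000e-01 -3.5000e-01  1.5357e+02] k 180
```

send_rows(deltas=[{"grip": 0.35, "translation": [0.04, 0.001, 0], "twist": [0, 0, -4]}, {"grip": 0.35, "translation": [0.09, 0.002, 0], "twist": [0, 0, -9]}, {"grip": 0.35, "translation": [0.14, 0.003, 0], "twist": [0, 0, -14]}, {"grip": 0.35, "translation": [0.19, 0.005, 0], "twist": [0, 0, -19]}, {"grip": 0.35, "translation": [0.24, 0.006, 0], "twist": [0, 0, -24]}])

```text
clock: 4.47
eef_pos: [0.5529, 0.2031, 0.1909]
tool_rot: [0.631, 0.776, 0.0, 0.002]
ft_force: [0.6, -0.9, -2.6]
grip_width: 0.0436
```

Run:
```python
from h import *
from workcell import bot,camera
o=bot.get_obs();print(o['eef_pos'],o['ft_force'],o['grip_width'])
plan([.564,.2435,.185],14,o)
```

```text
[0.55293631 0.20314173 0.19092851] [ 0.59257169 -0.86425614 -2.55963288] 0.04359915281926467
shift mm [37.3 19.   5.9] twist [ 0.13  0.15 -2.27] k 0
shift mm [37.3 19.   5.9] twist [  0.23  -0.2  177.73] k 180
```

send_rows(deltas=[{"grip": 0.35, "translation": [0.03, 0.015, 0.003], "twist": [0, 0, -2]}, {"grip": 0.35, "translation": [0.037, 0.019, 0.005], "twist": [0, 0, -2.2]}, {"grip": 0.35, "translation": [0.037, 0.019, 0.005], "twist": [0, 0, -2.2]}, {"grip": 0.35, "translation": [0.037, 0.019, 0.005], "twist": [0, 0, -2.2]}])

```text
clock: 4.97
eef_pos: [0.5637, 0.242, 0.1856]
tool_rot: [0.617, 0.787, -0.001, 0.002]
ft_force: [0.8, -0.1, -2.3]
grip_width: 0.043
```

Run:
```python
from h import *
from workcell import bot,camera
import cv2
z=np.zeros((600,800,3),np.uint8)
w=camera('wrist');cv2.imwrite('pics/wrist4.png',w['color'])
s=camera('scene');t=camera('top')
o=bot.get_obs();print(o['eef_pos'],o['ft_force'],o['grip_width'])
pickle.dump((w,s,t,o),open('v4.pkl','wb'))
z[:600,:400]=cv2.resize(s['color'][200:320,330:410],None,fx=5,fy=5,interpolation=cv2.INTER_CUBIC)
z[:400,400:]=cv2.resize(t['color'][130:210,160:240],None,fx=5,fy=5,interpolation=cv2.INTER_CUBIC)
cv2.imwrite('pics/st4.png',z)
plan([.564,.2435,.185],14,o)
```

```text
[0.56410888 0.24209352 0.18626161] [ 0.2758313  -0.22082138 -2.14847735] 0.04360144268034983
shift mm [1.4 0.2 1.3] twist [ 0.14  0.16 -0.16] k 0
shift mm [1.4 0.2 1.3] twist [  0.25  -0.23 179.84] k 180
```

View pics/st4.png

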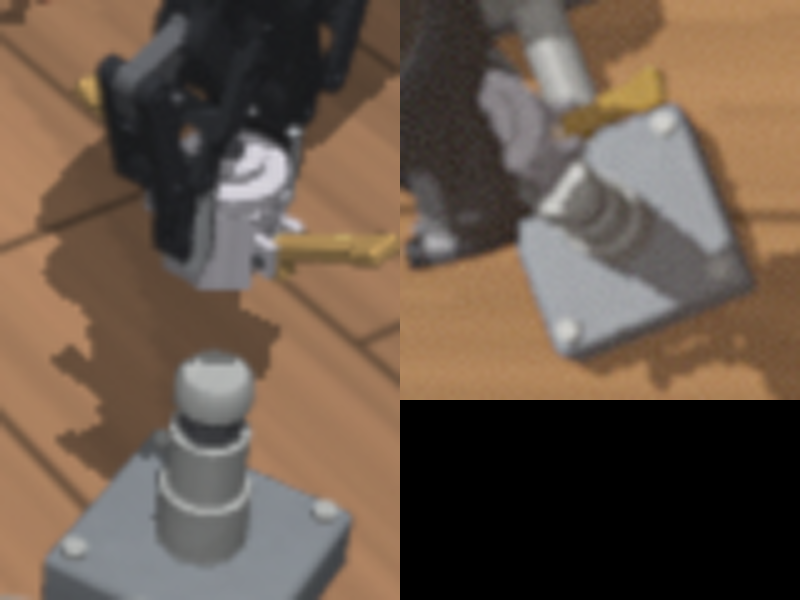

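View pics/wrist4.png

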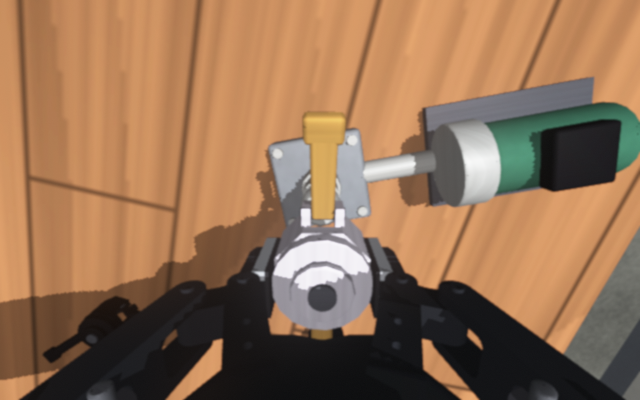

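Run:
```python
from h import *
w,s,t,o=pickle.load(open('v4.pkl','rb'))
zc=o['eef_pos'][2]-.0093+.05
print('cap scene',onz(s,(330+235/5,200+152/5),zc),'wrist',onz(w,(322,297),zc))
for v in (273.5,275): print('ad scene',onz(s,(373,v),.118))
print(proj(s,[.564,.2435,.118]),proj(t,[.564,.2435,.118]))
```

```text
cap scene [0.56746604 0.24685388 0.22696161] wrist [0.56384051 0.24258102 0.22696161]
ad scene [0.56340673 0.24226872 0.118     ]
ad scene [0.56608766 0.24574783 0.118     ]
[373.14419395 273.96512704] [191.39637008 166.64925727]
```

send_rows(deltas=[{"grip": 0.35, "translation": [0.0014, 0, 0.02], "twist": [0, 0, 0]}, {"grip": 0.35, "translation": [0.0014, 0, 0.04], "twist": [0, 0, 0]}, {"grip": 0.35, "translation": [0.0014, 0, 0.052], "twist": [0, 0, 0]}, {"grip": 0.35, "translation": [0.0014, 0, 0.053], "twist": [0, 0, 0]}, {"grip": 0.35, "translation": [0.0014, 0, 0.053], "twist": [0, 0, 0]}])

```text
clock: 5.75
eef_pos: [0.5644, 0.2433, 0.134]
tool_rot: [0.617, 0.787, 0.001, 0.002]
ft_force: [-0.1, 0.5, -2.8]
grip_width: 0.0433
```

```bash
cat > look.py <<'E'
from h import *
from workcell import bot,camera
import cv2,sys
n=sys.argv[1]
z=np.zeros((600,800,3),np.uint8)
s=camera('scene');t=camera('top');o=bot.get_obs()
print(o['eef_pos'],o['ft_force'],o['grip_width'],o['clock'])
pickle.dump((s,t,o),open(f'v{n}.pkl','wb'))
z[:600,:400]=cv2.resize(s['color'][220:320,340:407],(400,600),interpolation=cv2.INTER_CUBIC)
z[:400,400:]=cv2.resize(t['color'][130:210,160:240],None,fx=5,fy=5,interpolation=cv2.INTER_CUBIC)
cv2.imwrite(f'pics/st{n}.png',z)
plan([.564,.2435,.0933],14,o)
E
python3 look.py 5
```

```text
[0.56458066 0.24356978 0.13432138] [ 0.05571772  1.0690099  -2.97114287] 0.04318127254861459 5.85
shift mm [ 0.2 -0.8 41. ] twist [ 0.25  0.14 -0.17] k 0
shift mm [ 0.2 -0.8 41. ] twist [  0.22  -0.4  179.83] k 180
```

View pics/st5.png

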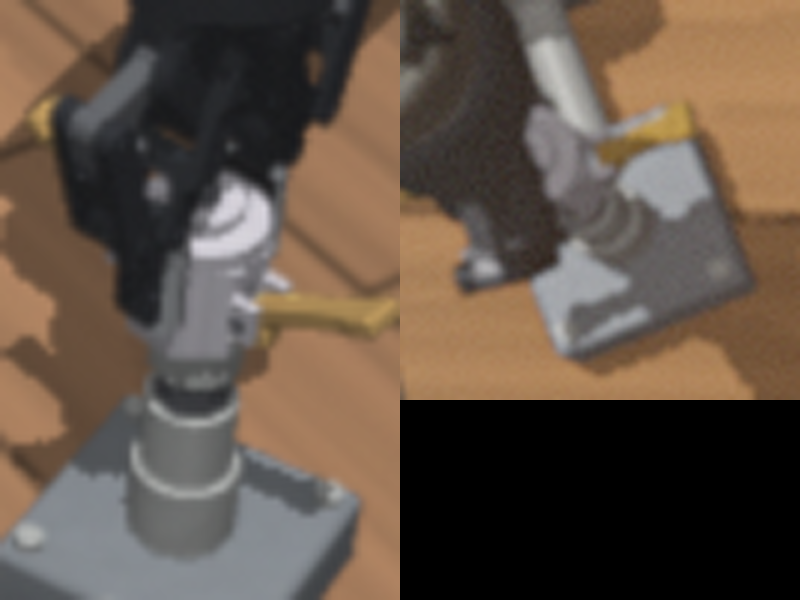

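send_rows(deltas=[{"grip": 0.35, "translation": [0, -0.0005, 0.005], "twist": [0, 0, 0]}, {"grip": 0.35, "translation": [0, -0.0005, 0.01], "twist": [0, 0, 0]}, {"grip": 0.35, "translation": [0, -0.0005, 0.014], "twist": [0, 0, 0]}, {"grip": 0.35, "translation": [0, -0.0005, 0.018], "twist": [0, 0, 0]}])

```text
clock: 6.35
eef_pos: [0.5639, 0.2435, 0.1159]
tool_rot: [0.617, 0.787, 0.001, 0.002]
ft_force: [-0.4, 1.1, -2.8]
grip_width: 0.0431
```

The rim is about 11 mm below the adapter's top with no side force, so it has entered cleanly. I'll continue down.

send_rows(deltas=[{"grip": 0.35, "translation": [0, 0, 0.005], "twist": [0, 0, 0]}, {"grip": 0.35, "translation": [0, 0, 0.01], "twist": [0, 0, 0]}, {"grip": 0.35, "translation": [0, 0, 0.015], "twist": [0, 0, 0]}, {"grip": 0.35, "translation": [0, 0, 0.019], "twist": [0, 0, 0]}, {"grip": 0.35, "translation": [0, 0, 0.022], "twist": [0, 0, 0]}])

```text
clock: 6.98
eef_pos: [0.5638, 0.2435, 0.0935]
tool_rot: [0.617, 0.787, 0.001, 0.002]
ft_force: [-1.3, 0.7, -2.0]
grip_width: 0.0428
```

```bash
python3 look.py 6
```

```text
[0.56381939 0.24351475 0.09362757] [ 0.19087061  0.23261167 -3.3673095 ] 0.04317184696152781 7.075
shift mm [-0.1  0.2  0.3] twist [ 0.19  0.12 -0.15] k 0
shift mm [-0.1  0.2  0.3] twist [  0.19  -0.3  179.85] k 180
```

View pics/st6.png

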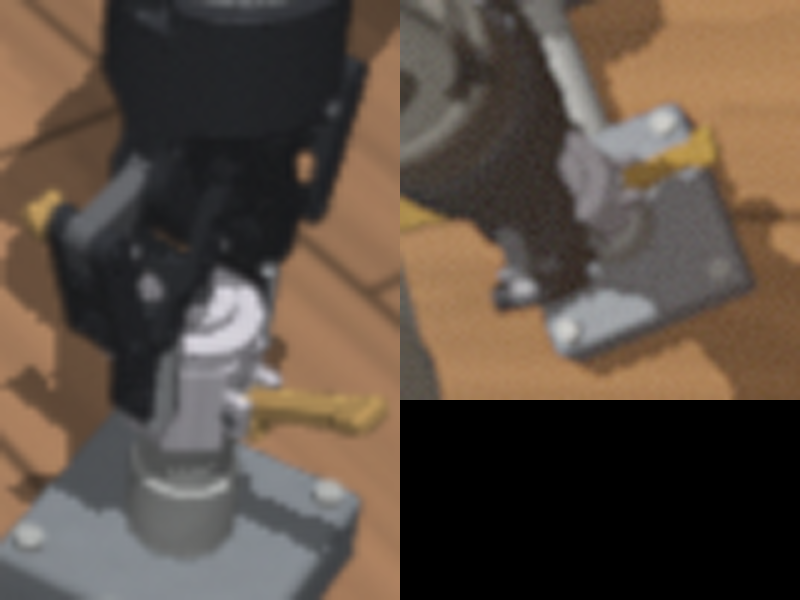

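send_rows(deltas=[{"grip": 0.35, "translation": [0, 0, 0.001], "twist": [0, 0, 0]}, {"grip": 0.35, "translation": [0, 0, 0.002], "twist": [0, 0, 0]}, {"grip": 0.35, "translation": [0, 0, 0.002], "twist": [0, 0, 0]}])

```text
clock: 7.45
eef_pos: [0.5639, 0.2435, 0.0934]
tool_rot: [0.617, 0.787, 0.001, 0.002]
ft_force: [-4.1, 0.2, 6.0]
grip_width: 0.0433
```

It is resting on the adapter's top: the vertical force rose by about 9 N and the TCP stands at 0.0934, as expected. Letting go.

send_rows(deltas=[{"grip": 0.7, "translation": [0, 0, 0], "twist": [0, 0, 0]}, {"grip": 1, "translation": [0, 0, 0], "twist": [0, 0, 0]}, {"grip": 1, "translation": [0, 0, 0], "twist": [0, 0, 0]}, {"grip": 1, "translation": [0, 0, 0], "twist": [0, 0, 0]}, {"grip": 1, "translation": [0, 0, 0], "twist": [0, 0, 0]}])

```text
clock: 8.07
eef_pos: [0.5639, 0.2435, 0.0932]
tool_rot: [0.617, 0.787, 0.001, 0.002]
ft_force: [-0.0, -1.6, 0.8]
grip_width: 0.085
```

send_rows(deltas=[{"grip": 1, "translation": [0, 0, -0.02], "twist": [0, 0, 0]}, {"grip": 1, "translation": [0, 0, -0.06], "twist": [0, 0, 0]}, {"grip": 1, "translation": [0, 0, -0.1], "twist": [0, 0, 0]}, {"grip": 1, "translation": [0, 0, -0.13], "twist": [0, 0, 0]}, {"grip": 1, "translation": [0, 0, -0.14], "twist": [0, 0, 0]}])

```text
clock: 8.7
eef_pos: [0.5642, 0.2441, 0.2356]
tool_rot: [0.617, 0.787, 0.003, 0.003]
ft_force: [0.0, 0.5, -0.8]
grip_width: 0.0855
```

```bash
python3 look.py 7
python3 - <<'E'
from h import *
from workcell import bot,camera
import cv2
w=camera('wrist');cv2.imwrite('pics/wrist7.png',w['color']);pickle.dump(w,open('w7.pkl','wb'))
print(bot.get_obs()['joint_pos'])
E
```

```text
[0.56364747 0.24381528 0.23392363] [-0.03992425  0.2785192  -0.1734397 ] 0.0850638289800729 8.8
shift mm [ -0.2  -0.6 140.6] twist [ 0.35  0.09 -0.15] k 0
shift mm [ -0.2  -0.6 140.6] twist [ 1.5000e-01 -5.5000e-01  1.7985e+02] k 180
[ 0.40958966  0.4692014   0.33798007  1.43633609 -0.00259882  1.73866406]
```

View pics/st7.png

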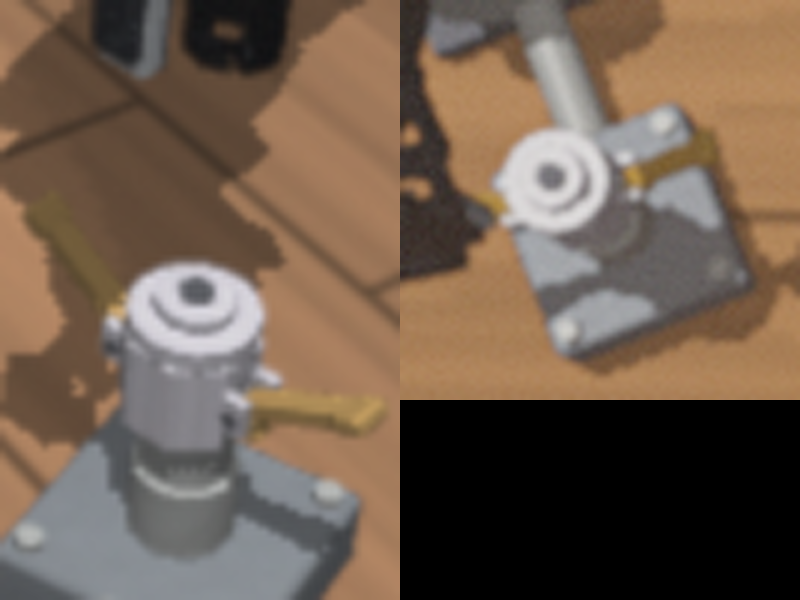

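View pics/wrist7.png

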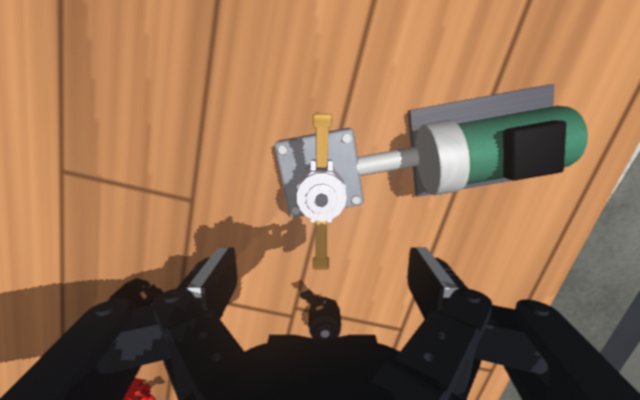

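Run:
```python
from h import *
from workcell import bot
w=pickle.load(open('w7.pkl','rb'));s,t,o=pickle.load(open('v7.pkl','rb'))
print('cap w',onz(w,(321,200),.134))
print('cap t',onz(t,(160+552/5-.4,130+178/5-.4),.134),'cap s',onz(s,(340+197/5.97,220+290/6),.134))
A=(322,117);B=(321,265)
As=(340+375/5.97,220+412/6);Bs=(340+45/5.97,220+212/6)
for x in ((A,As),(A,Bs),(B,As),(B,Bs)):
    P=tri([w,s],x);print(P, proj(w,P)-x[0])
a=onz(w,A,.128)-onz(w,B,.128);print(np.degrees(np.arctan2(a[1],a[0])))
plan([.564,.2437,.234],104,bot.get_obs())
```

```text
cap w [0.56406416 0.24284935 0.134     ]
cap t [0.56706697 0.0727713  0.134     ] cap s [0.56634047 0.24421732 0.134     ]
[0.54790058 0.31121773 0.12531043] [-0.37818945 -0.69973269]
[0.58953684 0.27917041 0.1951975 ] [51.19197856 66.99115711]
[0.56009813 0.26088103 0.15595584] [  0.65671151 -79.45096231]
[0.57994109 0.17757683 0.12631703] [-0.12540637 -0.65684608]
103.40437463403308
shift mm [-0.1  1.  -1.5] twist [ 7.000e-02  2.500e-01 -9.015e+01] k 0
shift mm [-0.1  1.  -1.5] twist [ 2.500e-01 -7.000e-02  8.985e+01] k 180
```

The coupler is seated upright. Both arm tips triangulate to z≈0.126, so they are raised and level with each other, and the arm line is at 103.5°. I'll turn the tool a quarter turn.

send_rows(deltas=[{"grip": 1, "translation": [0, 0, 0], "twist": [0, 0, -10]}, {"grip": 1, "translation": [0, 0, 0], "twist": [0, 0, -20]}, {"grip": 1, "translation": [0, 0, 0], "twist": [0, 0, -30]}, {"grip": 1, "translation": [0, 0, 0], "twist": [0, 0, -40]}, {"grip": 1, "translation": [0, 0, 0], "twist": [0, 0, -50]}])

```text
clock: 9.48
eef_pos: [0.5621, 0.2431, 0.2299]
tool_rot: [0.223, 0.975, -0.001, 0.0]
ft_force: [1.0, 0.1, 0.2]
grip_width: 0.0854
```

Run:
```python
from h import *
from workcell import bot
plan([.564,.2437,.185],103.6,bot.get_obs())
```

```text
shift mm [-1.4  1.5 44.9] twist [-1.700e-01  2.000e-02 -3.942e+01] k 0
shift mm [-1.4  1.5 44.9] twist [3.0000e-02 2.1000e-01 1.4058e+02] k 180
```

send_rows(deltas=[{"grip": 1, "translation": [-0.001, 0.001, 0.01], "twist": [0, 0, -10]}, {"grip": 1, "translation": [-0.0014, 0.0015, 0.02], "twist": [0, 0, -20]}, {"grip": 1, "translation": [-0.0014, 0.0015, 0.03], "twist": [0, 0, -30]}, {"grip": 1, "translation": [-0.0014, 0.0015, 0.04], "twist": [0, 0, -39.4]}, {"grip": 1, "translation": [-0.0014, 0.0015, 0.04], "twist": [0, 0, -39.4]}])

```text
clock: 10.1
eef_pos: [0.5623, 0.2431, 0.1868]
tool_rot: [-0.117, 0.993, -0.002, -0.003]
ft_force: [-0.1, -0.0, -0.5]
grip_width: 0.0854
```

```bash
python3 look.py 8
python3 - <<'E'
from h import *
from workcell import bot,camera
import cv2
w=camera('wrist');cv2.imwrite('pics/wrist8.png',w['color']);pickle.dump(w,open('w8.pkl','wb'))
plan([.564,.2437,.13],103.6,bot.get_obs())
E
```

```text
[0.56340439 0.24352049 0.18871787] [ 0.44830119 -0.32095067 -0.30545553] 0.08559271590306756 10.2
shift mm [-0.9  0.1 95.4] twist [-2.700e-01  1.000e-02  8.943e+01] k 0
shift mm [-0.9  0.1 95.4] twist [-1.000e-02 -2.700e-01 -9.057e+01] k 180
shift mm [-0.3  0.2 59.3] twist [-0.17 -0.09 -0.14] k 0
shift mm [-0.3  0.2 59.3] twist [-1.5000e-01  2.7000e-01  1.7986e+02] k 180
```

View pics/st8.png

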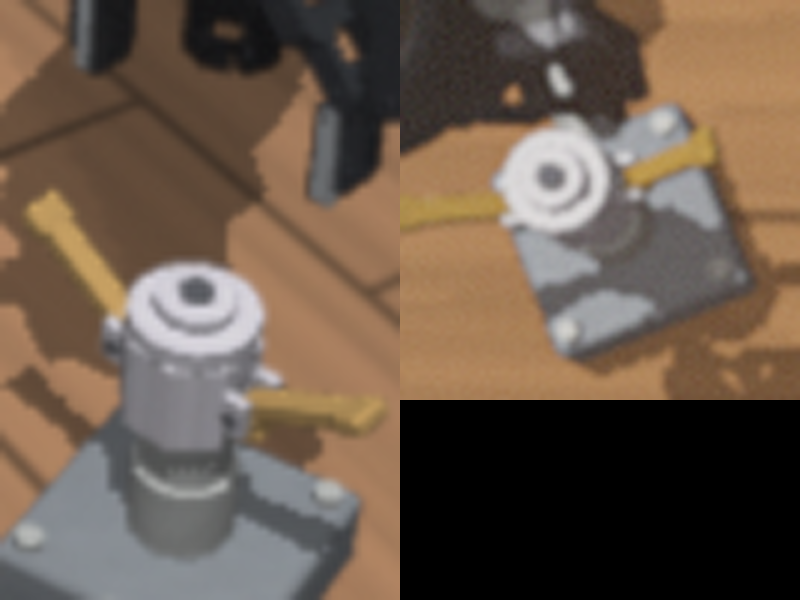

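View pics/wrist8.png

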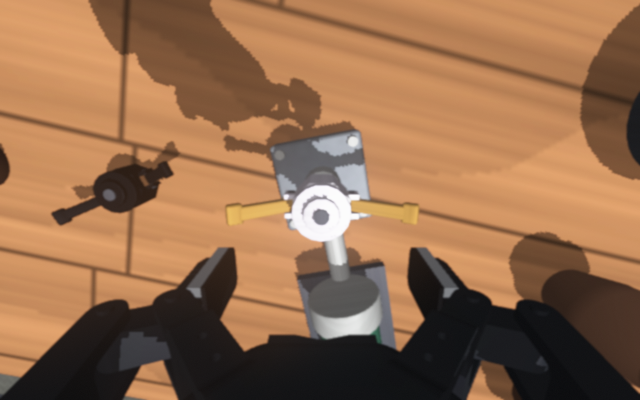

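The fingers are centred over the arms, at about (235,250) and (410,250) with the coupler at (321,215). I'll descend so that the tips push both arms out and down.

send_rows(deltas=[{"grip": 1, "translation": [0, 0, 0.02], "twist": [0, 0, 0]}, {"grip": 1, "translation": [0, 0, 0.04], "twist": [0, 0, 0]}, {"grip": 1, "translation": [0, 0, 0.06], "twist": [0, 0, 0]}, {"grip": 1, "translation": [0, 0, 0.072], "twist": [0, 0, 0]}, {"grip": 1, "translation": [0, 0, 0.075], "twist": [0, 0, 0]}])

```text
clock: 10.88
eef_pos: [0.5634, 0.2433, 0.1138]
tool_rot: [-0.117, 0.993, -0.002, -0.001]
ft_force: [0.4, -0.6, 1.0]
grip_width: 0.0852
```

```bash
python3 look.py 9
python3 - <<'E'
from h import *
from workcell import bot,camera
import cv2
w=camera('wrist');cv2.imwrite('pics/wrist9.png',w['color'])
plan([.564,.2437,.08],103.6,bot.get_obs())
E
```

```text
[0.56388547 0.24352208 0.1145921 ] [-0.23241013  1.39414196  0.04042297] 0.08565279611910158 10.975
shift mm [-0.1  0.  21.3] twist [-1.900e-01  7.000e-02  8.944e+01] k 0
shift mm [-0.1  0.  21.3] twist [-7.000e-02 -1.900e-01 -9.056e+01] k 180
shift mm [ 0.1  0.2 35. ] twist [-0.16 -0.03 -0.15] k 0
shift mm [ 0.1  0.2 35. ] twist [-4.0000e-02  2.5000e-01  1.7985e+02] k 180
```

View pics/st9.png

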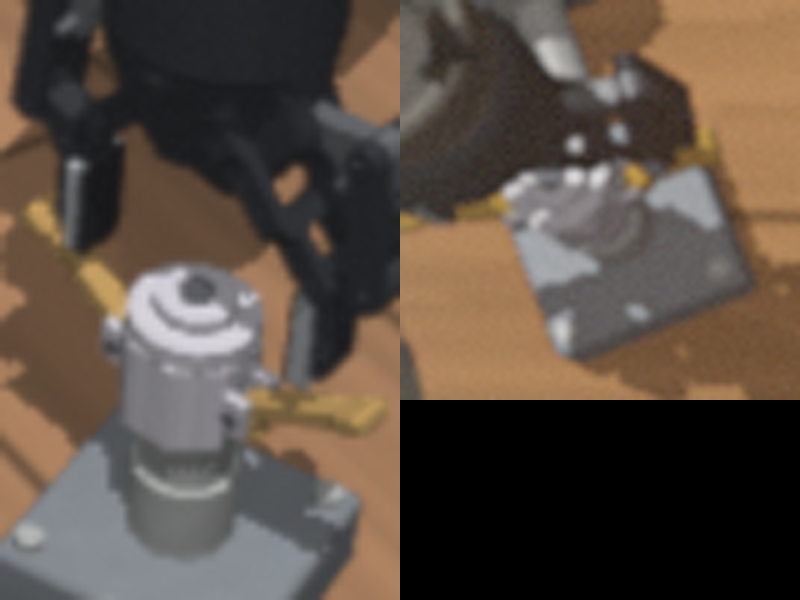

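View pics/wrist9.png

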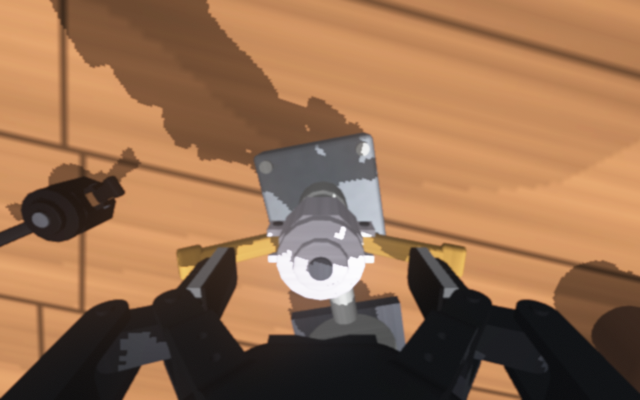

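send_rows(deltas=[{"grip": 1, "translation": [0, 0, 0.005], "twist": [0, 0, 0]}, {"grip": 1, "translation": [0, 0, 0.01], "twist": [0, 0, 0]}, {"grip": 1, "translation": [0, 0, 0.015], "twist": [0, 0, 0]}, {"grip": 1, "translation": [0, 0, 0.02], "twist": [0, 0, 0]}, {"grip": 1, "translation": [0, 0, 0.022], "twist": [0, 0, 0]}])

```text
clock: 11.65
eef_pos: [0.5643, 0.2436, 0.0929]
tool_rot: [-0.117, 0.993, -0.001, 0.0]
ft_force: [0.1, -0.0, 3.0]
grip_width: 0.0854
```

```bash
python3 look.py 10
python3 - <<'E'
from h import *
from workcell import bot,camera
import cv2
w=camera('wrist');cv2.imwrite('pics/wrist10.png',w['color'])
plan([.564,.2437,.075],103.6,bot.get_obs())
E
```

```text
[0.56412344 0.24352545 0.09265218] [-0.02433979 -0.51719082  1.24846998] 0.08468826322478276 11.75
shift mm [ 0.1  0.  -0.6] twist [-0.16  0.09 89.44] k 0
shift mm [ 0.1  0.  -0.6] twist [-9.000e-02 -1.600e-01 -9.056e+01] k 180
shift mm [-0.1  0.2 17.6] twist [-0.16 -0.07 -0.15] k 0
shift mm [-0.1  0.2 17.6] twist [-1.0000e-01  2.6000e-01  1.7985e+02] k 180
```

View pics/st10.png

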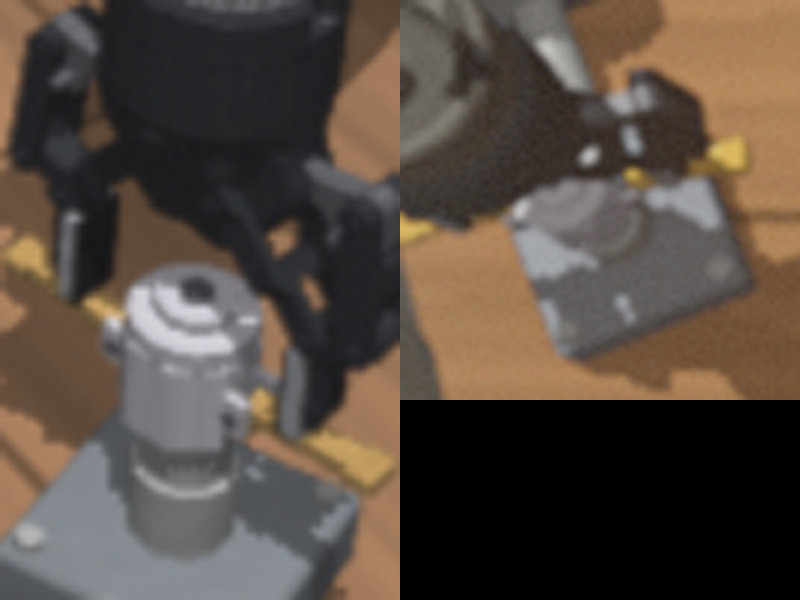

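View pics/wrist10.png

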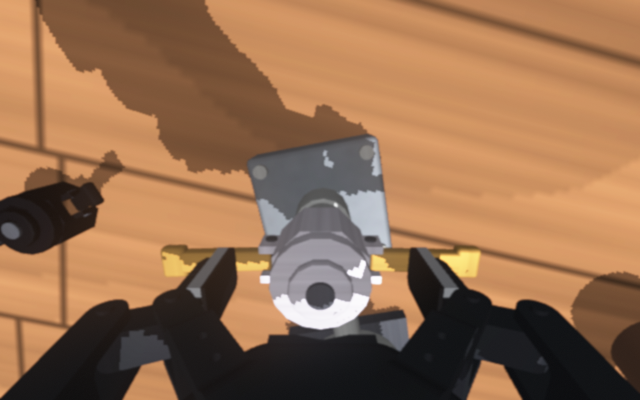

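Both arms are now level and matching, with tips at (165,262) and (475,262). Continuing down.

send_rows(deltas=[{"grip": 1, "translation": [0, 0, 0.005], "twist": [0, 0, 0]}, {"grip": 1, "translation": [0, 0, 0.01], "twist": [0, 0, 0]}, {"grip": 1, "translation": [0, 0, 0.015], "twist": [0, 0, 0]}, {"grip": 1, "translation": [0, 0, 0.02], "twist": [0, 0, 0]}, {"grip": 1, "translation": [0, 0, 0.02], "twist": [0, 0, 0]}])

```text
clock: 12.42
eef_pos: [0.5635, 0.2432, 0.0716]
tool_rot: [-0.117, 0.993, -0.002, -0.001]
ft_force: [-0.0, 0.6, 0.1]
grip_width: 0.0854
```

```bash
python3 look.py 11
python3 - <<'E'
from h import *
from workcell import bot,camera
import cv2
w=camera('wrist');cv2.imwrite('pics/wrist11.png',w['color'])
plan([.564,.2437,.07],103.6,bot.get_obs())
E
```

```text
[0.56322033 0.24315077 0.07170782] [0.63326642 0.32340667 0.33710076] 0.08517043672579239 12.525
shift mm [ -0.8   0.1 -21.6] twist [-0.29 -0.   89.45] k 0
shift mm [ -0.8   0.1 -21.6] twist [  0.    -0.29 -90.55] k 180
shift mm [-0.9  0.4  1.8] twist [-0.18 -0.18 -0.15] k 0
shift mm [-0.9  0.4  1.8] twist [ -0.28   0.28 179.85] k 180
```

View pics/st11.png

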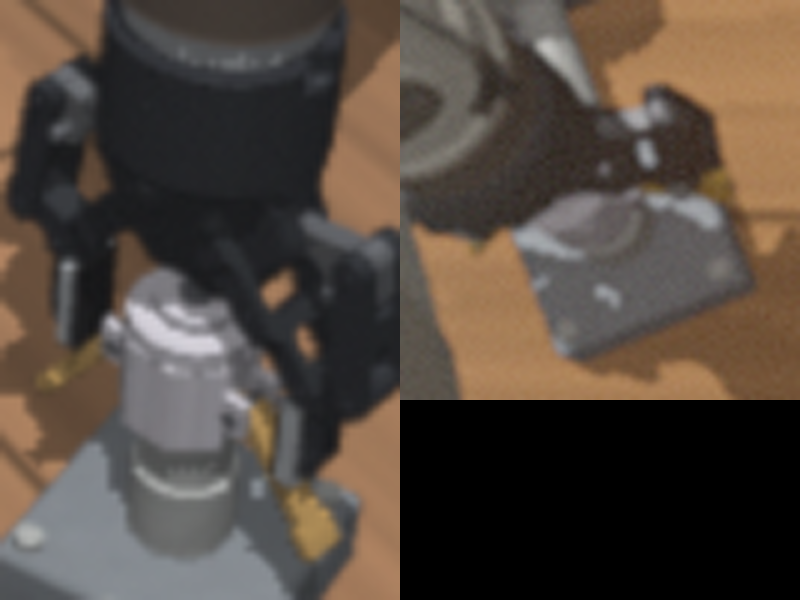

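View pics/wrist11.png

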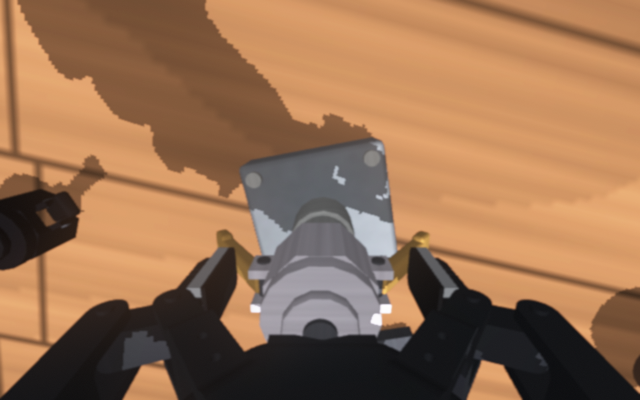

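Both arms are about 45° below level and matching, with tips at (222,238) and (424,240). Now I'll close the fingers to squeeze both fully down.

send_rows(deltas=[{"grip": 0.9, "translation": [-0.0005, 0.0004, 0.0015], "twist": [0, 0, 0]}, {"grip": 0.8, "translation": [-0.0005, 0.0004, 0.0015], "twist": [0, 0, 0]}, {"grip": 0.7, "translation": [-0.0005, 0.0004, 0.0015], "twist": [0, 0, 0]}, {"grip": 0.6, "translation": [-0.0005, 0.0004, 0.0015], "twist": [0, 0, 0]}, {"grip": 0.5, "translation": [-0.0005, 0.0004, 0.0015], "twist": [0, 0, 0]}])

```text
clock: 13.2
eef_pos: [0.5641, 0.2433, 0.0711]
tool_rot: [-0.117, 0.993, -0.002, -0.001]
ft_force: [-2.2, -2.6, 5.3]
grip_width: 0.057
```

send_rows(deltas=[{"grip": 0.45, "translation": [0, 0, 0], "twist": [0, 0, 0]}, {"grip": 0.45, "translation": [0, 0, 0], "twist": [0, 0, 0]}, {"grip": 0.45, "translation": [0, 0, 0], "twist": [0, 0, 0]}, {"grip": 0.45, "translation": [0, 0, 0], "twist": [0, 0, 0]}])

```text
clock: 13.7
eef_pos: [0.5641, 0.2432, 0.0711]
tool_rot: [-0.117, 0.993, -0.002, -0.001]
ft_force: [-0.6, -0.2, 2.9]
grip_width: 0.0567
```

```bash
python3 look.py 12
python3 - <<'E'
from h import *
from workcell import bot,camera
import cv2
w=camera('wrist');cv2.imwrite('pics/wrist12.png',w['color'])
plan([.564,.2437,.07],103.6,bot.get_obs())
E
```

```text
[0.56405507 0.24323653 0.07111126] [-1.07899033 -1.66097579  3.17735546] 0.05696890236057686 13.8
shift mm [  0.    0.2 -22.2] twist [-2.700e-01  8.000e-02  8.942e+01] k 0
shift mm [  0.    0.2 -22.2] twist [-8.000e-02 -2.700e-01 -9.058e+01] k 180
shift mm [0.  0.5 1.1] twist [-0.22 -0.11 -0.18] k 0
shift mm [0.  0.5 1.1] twist [ -0.18   0.35 179.82] k 180
```

View pics/st12.png

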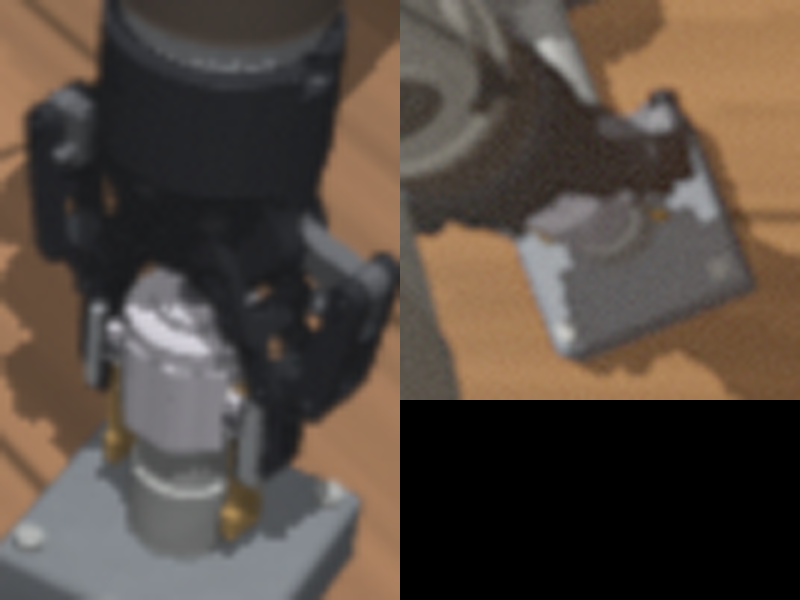

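View pics/wrist12.png

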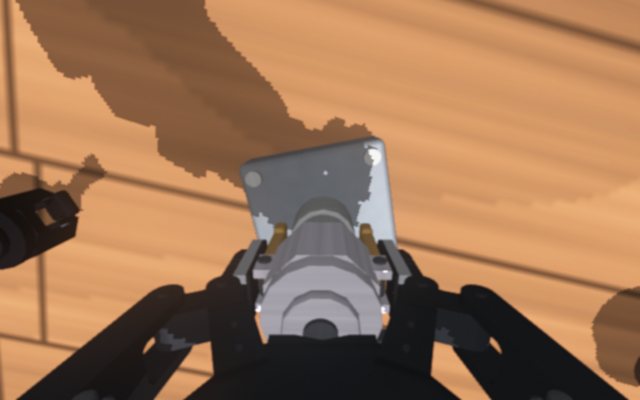

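The arms hang vertical and the fingers stopped at 57 mm, close to the expected 59 mm. I'll open, retreat straight up and check.

send_rows(deltas=[{"grip": 1, "translation": [0, 0.0003, 0], "twist": [0, 0, 0]}, {"grip": 1, "translation": [0, 0.0003, 0], "twist": [0, 0, 0]}, {"grip": 1, "translation": [0, 0.0003, 0], "twist": [0, 0, 0]}, {"grip": 1, "translation": [0, 0.0003, 0], "twist": [0, 0, 0]}])

```text
clock: 14.35
eef_pos: [0.564, 0.2436, 0.071]
tool_rot: [-0.117, 0.993, -0.002, -0.001]
ft_force: [0.1, 0.0, 0.3]
grip_width: 0.0857
```

send_rows(deltas=[{"grip": 1, "translation": [0, 0, -0.02], "twist": [0, 0, 0]}, {"grip": 1, "translation": [0, 0, -0.05], "twist": [0, 0, 0]}, {"grip": 1, "translation": [0, 0, -0.09], "twist": [0, 0, 0]}, {"grip": 1, "translation": [0, 0, -0.13], "twist": [0, 0, 0]}, {"grip": 1, "translation": [0, 0, -0.15], "twist": [0, 0, 0]}])

```text
clock: 14.98
eef_pos: [0.5651, 0.2447, 0.224]
tool_rot: [-0.117, 0.993, -0.001, 0.001]
ft_force: [-0.9, -0.5, -0.0]
grip_width: 0.0852
```

```bash
python3 look.py 13
python3 - <<'E'
from h import *
from workcell import bot,camera
import cv2
w=camera('wrist');cv2.imwrite('pics/wrist13.png',w['color'])
cv2.imwrite('pics/top13.png',camera('top')['color'])
E
```

```text
[0.56570732 0.24491646 0.22425026] [ 0.7193188  -0.82771843 -0.88384823] 0.08529488842632153 15.075
shift mm [  2.5  -0.6 130.9] twist [6.000e-02 3.100e-01 8.943e+01] k 0
shift mm [  2.5  -0.6 130.9] twist [-3.100e-01  6.000e-02 -9.057e+01] k 180
```

View pics/st13.png

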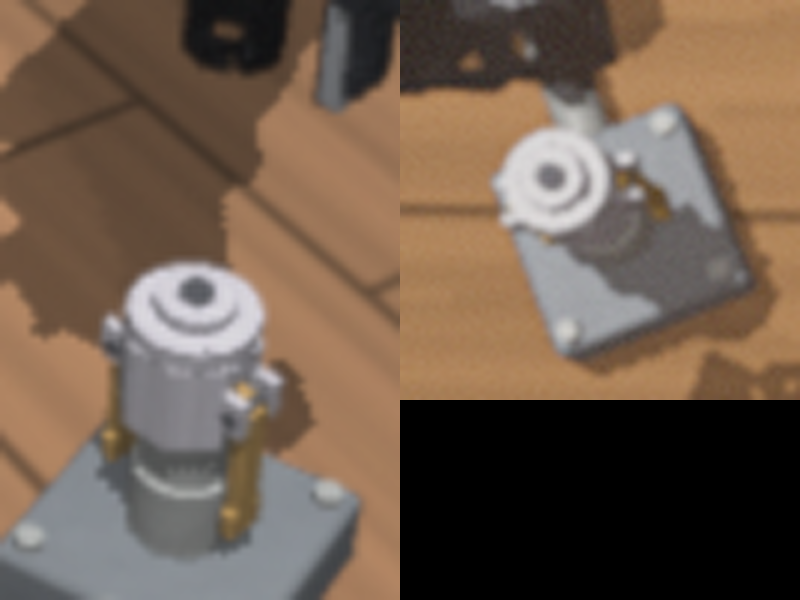

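View pics/wrist13.png

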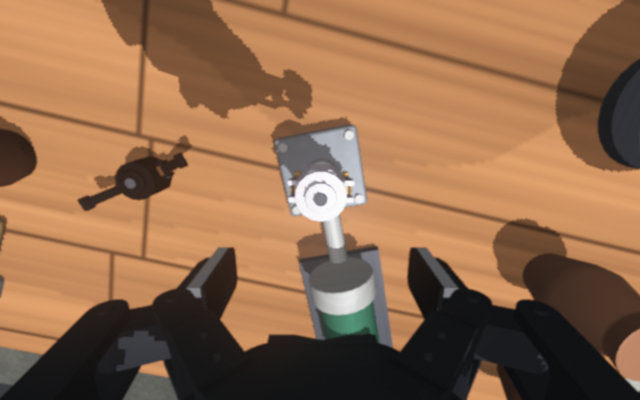

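View pics/top13.png

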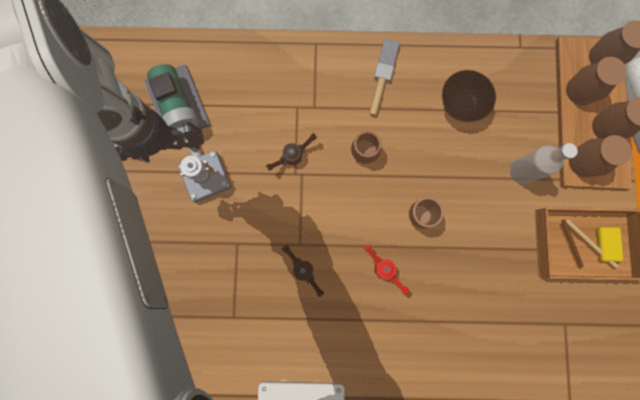

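Run:
```python
from h import *
s,t,o=pickle.load(open('v13.pkl','rb'))
c=np.array([.5645,.2435]);
for nm,dz in (('a',1),('b',-1)):
  u=dz*np.array([np.cos(np.radians(103.5)),np.sin(np.radians(103.5))])
  for q in (2.2,2.05,1.8):
    f=q-.63
    P=np.r_[c+u*(.025+.05*np.cos(f)),.1-.05*np.sin(f)]
    p=proj(s,P);pt=proj(t,P);pp=proj(s,np.r_[c+u*.025,.1])
    print(nm,q,'tip in st13:',((p-[340,220])*[5.97,6]).round(),'pin',((pp-[340,220])*[5.97,6]).round(),'top',((pt-[160,130])*5+[400,0]).round())
```

```text
a 2.2 tip in st13: [241. 514.] pin [253. 403.] top [549. 225.]
a 2.05 tip in st13: [258. 524.] pin [253. 403.] top [533. 229.]
a 1.8 tip in st13: [288. 535.] pin [253. 403.] top [504. 233.]
b 2.2 tip in st13: [126. 440.] pin [135. 330.] top [656. 203.]
b 2.05 tip in st13: [110. 428.] pin [135. 330.] top [672. 199.]
b 1.8 tip in st13: [ 84. 404.] pin [135. 330.] top [695. 192.]
```

Both arms' slopes in the scene view fit 2.2 rad: pin to tip runs about −12 px for a, and about −5 px over 85 px for b. At 2.05 rad these would be +5 and −22. The cups are at their original pixels, (367,148) and (427,213). Handing in.

Run:
```python
from workcell import bot
print(bot.job_done())
```

```text
the job is handed in; nothing more can be done
None
```

The coupler is fully home on the pump's adapter and both cam arms are locked down. I handed the job in at about 15 s, well inside the 59 s limit.

**What I did:** I picked the coupler up by its bare flats and lowered it onto the adapter until it rested on the top face. The TCP stood at 0.0934 m, against the 0.0933 m calculated for home. After letting go, I turned the gripper a quarter turn and pressed both arms out and down together with the open fingers. Closing the fingers then squeezed both arms flat, and I withdrew straight up.

**Last checks:**
- **Coupler:** it looked upright and seated in the last pictures. Its position was measured after release, before the arms went down. The wrist and scene views put its axis within about 1 to 2.5 mm of the adapter's.
- **Cam arms:** both hang vertically, and their slopes in the scene view fit the fully-down angle of 2.2 rad.
- **Cups:** neither has moved by eye in the top view.
- **Gripper:** it is well clear, with the TCP at 0.224 m, and the force readings are under about 1 N.

**Readings that disagreed:**
- **Finger opening:** the fingers stopped at 57 mm on the lowered arms, not the nominal 59 mm. They had also read about 0.8 mm low on the 44 mm flats.
- **Tip position:** the arm tips showed about 2 px from where I predicted them in the scene view. Both were off to the same side, within the camera calibration error.
- **Discarded value:** one top-view reading of the coupler's centre, taken after release, was about 170 mm off. I had entered the pixel position from the stacked zoom picture incorrectly, so I ignored it.

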